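# Show the matching slide to the code reader, frosted end first

### The job

Register the slide that belongs to the blood tube standing in the reader's well: on the rack find the slide whose dot has the colour of that tube's cap, pick it up by its edges with the fingers clear of the frosted label, and find its frosted end by the small corner notch. Hold it level, label up, with the frosted end pointing in towards the reader's gooseneck and the middle of the frosted label straight over the aiming ring, about 70 mm above the counter; finish while still holding it there in the air. Leave the other slides lying on the rack, and leave the tubes and the bottle standing where they are.

Things in the scene. Friction and masses are not known exactly. Their poses are not given: they have to be found in the camera images.
- slide_red_mid (a point): centre of the clear glass microscope slide with the red colour dot (14 mm sticker in the middle of its upper face). Slide 76 long (x) x 26 wide (y) x 3 mm thick, 15 g, lying label up across the two rods of the rack. The last 20 mm at its +x end are frosted white, and a 7 x 7 mm square notch is cut out of the corner at +x, +y of that end; z = out of the labelled face (up).
- slide_red_label (a point): middle of the frosted label on the upper face of the red-dot slide, 28 mm from the slide's centre towards the notched end (+x); same axes as the slide
- slide_purple_mid (a point): centre of the clear glass microscope slide with the purple colour dot (14 mm sticker in the middle of its upper face). Slide 76 long (x) x 26 wide (y) x 3 mm thick, 15 g, lying label up across the two rods of the rack. The last 20 mm at its +x end are frosted white, and a 7 x 7 mm square notch is cut out of the corner at +x, +y of that end; z = out of the labelled face (up).
- slide_purple_label (a point): middle of the frosted label on the upper face of the purple-dot slide, 28 mm from the slide's centre towards the notched end (+x); same axes as the slide
- slide_blue_mid (a point): centre of the clear glass microscope slide with the blue colour dot (14 mm sticker in the middle of its upper face). Slide 76 long (x) x 26 wide (y) x 3 mm thick, 15 g, lying label up across the two rods of the rack. The last 20 mm at its +x end are frosted white, and a 7 x 7 mm square notch is cut out of the corner at +x, +y of that end; z = out of the labelled face (up).
- slide_blue_label (a point): middle of the frosted label on the upper face of the blue-dot slide, 28 mm from the slide's centre towards the notched end (+x); same axes as the slide
- tube_red_mid (a point): middle of the loose blood tube with the red cap: upright, 13 mm thick, 80 mm tall over the 16 mm cap, origin 40 mm above its foot, 14 g, standing 18 mm deep in a well. One tube of the three stands in the reader's well, the others in the white foam tray (the tray also keeps four more tubes, fixed, along its +y side, turned from the rack: ignore them)
- tube_purple_mid (a point): middle of the loose blood tube with the purple cap: upright, 13 mm thick, 80 mm tall over the 16 mm cap, origin 40 mm above its foot, 14 g, standing 18 mm deep in a well. One tube of the three stands in the reader's well, the others in the white foam tray (the tray also keeps four more tubes, fixed, along its +y side, turned from the rack: ignore them)
- tube_blue_mid (a point): middle of the loose blood tube with the blue cap: upright, 13 mm thick, 80 mm tall over the 16 mm cap, origin 40 mm above its foot, 14 g, standing 18 mm deep in a well. One tube of the three stands in the reader's well, the others in the white foam tray (the tray also keeps four more tubes, fixed, along its +y side, turned from the rack: ignore them)
- rack: fixed slide rack: dark drip tray 110 (x) x 252 (y) mm, walls 12 mm high, floor 3 mm thick, origin under its centre on the counter; two 6 mm steel rods along y at x = -27 and +27 mm, tops 40 mm up, on posts at the tray ends. The slides lie across the rods, either way round, undersides 40 mm above the counter, about 70 mm apart, with free space (48 mm) under their middles between the rods
- reader: fixed hands-free code reader. Origin on the counter under the aiming ring; it faces -x. Grey base plate 6 mm thick from x = -50 to +145 and y = -95 to +50 mm; red aiming ring 34 mm wide printed on the plate at the origin; gooseneck at x = +120 to +153 mm, up to 202 mm high; black head 66 mm wide at x = 69 to 141 mm, 139 to 211 mm high, its dark red window looking down at 45 degrees onto the reading spot; tube well (block 34 x 34 mm, 30 mm high) at x = +75, y = -70 mm
- reading_spot (a point): point in the air where the reader reads: straight above the middle of the aiming ring, 70 mm above the counter (64 mm above the base plate). Axes as the reader's: +x points from the open front to the gooseneck
- tube_well (a point): mouth of the reader's tube well, 30 mm above the counter, where the tube being registered stands
- bottle_mid (a point): loose white squeeze bottle, 60 mm wide, 155 mm tall with its thin spout, 160 g; the point is on its axis 60 mm above its foot

How it is judged:
At the end, for the whole second after the job is handed in: The matching slide is held still by the fingers alone: label middle within 18 mm sideways of the reading spot, 45-95 mm up, face up within 20 deg, slide centre 12+ mm to the open-front side, grasp 20+ mm from it. Other slides within 20, tubes 15, bottle 30 mm of their places, standing (((horizontal distance between tube_red_mid and tube_well below 0.02 m and horizontal distance between slide_red_label and reading_spot below 0.018 m and height (world z) of slide_red_label between 0.045 and 0.095 m and angle between slide_red_label's own z axis and vertical below 0.35 rad and x of slide_red_mid in the frame of reading_spot below -0.012 m and distance between the grasp point and slide_red_label above 0.02 m and contact force between slide_red and the fingers above 0.5 N and contact force between slide_red and reader below 0.2 N and contact force between slide_red and rack below 0.2 N and linear speed of slide_red below 0.03 m/s and distance of each of slide_purple_mid, slide_blue_mid from where it was at the start of the episode below 0.02 m) or (horizontal distance between tube_purple_mid and tube_well below 0.02 m and horizontal distance between slide_purple_label and reading_spot below 0.018 m and height (world z) of slide_purple_label between 0.045 and 0.095 m and angle between slide_purple_label's own z axis and vertical below 0.35 rad and x of slide_purple_mid in the frame of reading_spot below -0.012 m and distance between the grasp point and slide_purple_label above 0.02 m and contact force between slide_purple and the fingers above 0.5 N and contact force between slide_purple and reader below 0.2 N and contact force between slide_purple and rack below 0.2 N and linear speed of slide_purple below 0.03 m/s and distance of each of slide_red_mid, slide_blue_mid from where it was at the start of the episode below 0.02 m) or (horizontal distance between tube_blue_mid and tube_well below 0.02 m and horizontal distance between slide_blue_label and reading_spot below 0.018 m and height (world z) of slide_blue_label between 0.045 and 0.095 m and angle between slide_blue_label's own z axis and vertical below 0.35 rad and x of slide_blue_mid in the frame of reading_spot below -0.012 m and distance between the grasp point and slide_blue_label above 0.02 m and contact force between slide_blue and the fingers above 0.5 N and contact force between slide_blue and reader below 0.2 N and contact force between slide_blue and rack below 0.2 N and linear speed of slide_blue below 0.03 m/s and distance of each of slide_red_mid, slide_purple_mid from where it was at the start of the episode below 0.02 m)) and angle between each of tube_red_mid, tube_purple_mid, tube_blue_mid, bottle_mid's own z axis and vertical below 0.3 rad and distance of each of tube_red_mid, tube_purple_mid, tube_blue_mid from where it was at the start of the episode below 0.015 m and distance of bottle_mid from where it was at the start of the episode below 0.03 m); the arm keeps its last pose, push and grip.
It fails at once if a slide that does not belong to the tube in the reader's well is moved by more than 20 mm ((horizontal distance between tube_red_mid and tube_well below 0.02 m and distance of any of slide_purple_mid, slide_blue_mid from where it was at the start of the episode above 0.02 m) or (horizontal distance between tube_purple_mid and tube_well below 0.02 m and distance of any of slide_red_mid, slide_blue_mid from where it was at the start of the episode above 0.02 m) or (horizontal distance between tube_blue_mid and tube_well below 0.02 m and distance of any of slide_red_mid, slide_purple_mid from where it was at the start of the episode above 0.02 m)).
It fails at once if a blood tube is tipped or shifted by more than 15 mm (angle between any of tube_red_mid, tube_purple_mid, tube_blue_mid's own z axis and vertical above 0.3 rad or distance of any of tube_red_mid, tube_purple_mid, tube_blue_mid from where it was at the start of the episode above 0.015 m).
It fails at once if the squeeze bottle is tipped or shifted by more than 30 mm (angle between bottle_mid's own z axis and vertical above 0.3 rad or distance of bottle_mid from where it was at the start of the episode above 0.03 m).
It also fails if it takes over 38 s, if anything falls off the work surface, if the arm or the gripper's body presses on something with over 40 N, if the wrist force passes 120 N, or if a joint passes its speed limit or range.

### The arm

A 6-joint arm with a two-finger parallel gripper is mounted at the origin on the work surface. World frame = base frame: x ahead of the robot, y to its left, z up, the work surface at z = 0. Lengths are in m, angles in rad, forces in N, time in s.
With the tool pointing down it reaches from about 0.375 to 0.9 m from the base axis. Payload 3.1 kg.
Tool frame: the origin (TCP) lies midway between the tips of the shut fingers; the grasp point (between the pads) lies 19 mm behind it; z points along the fingers, y is the line along which they close (so a half turn about z gives the same grasp; the last joint's range is limited). The gripper opens to 85 mm and grips with 20 to 120 N. Pads are 22 mm wide; open, the fingers measure 114 mm over their backs; the gripper's body (76 mm by 85 mm) begins 54 mm behind the grasp point. The pads swing forward as they close: fully open they stand 13 mm farther back than shut.
Start: joints at [-1.393, 0.527, 1.433, -0, 1.181, -0.178], TCP at [0.218, -0.586, 0.231] pointing down, gripper open.
Joint ranges: [-3.08, 3.08], [-0.75, 2.2], [0.22, 2.44], [-1.43, 4.57], [0, 2.65], [-2.85, 2.85]. Speed limits (rad/s): [2.79, 2.79, 3.14, 3.14, 3.14, 3.14].

### API

Orientations are given as a unit quaternion [x, y, z, w].
In Python, from station import manip gives the robot as it stands.
- The arm moves only by the tool move_arm, never from a script. Its argument "increments" is a list that holds one entry, the list of rows, each a list of 5 numbers: the gripper's target within -1 to 1 (shut at 1, half-way at 0, fully open at -1), then the shift along the world's x, y, z in m, then the turn about the world's z in degrees. In form: [[[fingers, dx, dy, dz, twist], ...]]. A call has 1 to 8 rows; each row shifts and turns the commanded pose from where the row before left it; what a row does not reach is not made up. A row lasts 1/10 s, in which the tool goes at most 50 mm and 8.59 degrees, less where a joint would pass 70% of its speed; a pose out of reach is approached as far as the arm can. A call with a gripper value outside its range is refused whole. The fingers move at their own pace and stop on an object; "newtons" is the grip in N (left out, the last holds). Time passes only in rows, so rows that do not move let the fingers close. It gives the time, the measured TCP pose, the force, the opening and the grip force at its end, in the units of the state.
- manip.sense(): the state, without advancing time (a new reading comes with each control period).
- manip.snapshot(name): name is "scene" or "top" or "wrist"; returns a dict with "img" (420x560x3 uint8, red, green, blue), "fx", "fy", "cx", "cy" (pixels), "k1" (the pictures are not rectified: a ray, as slopes to the right and down, at radius r is drawn at 1 + k1 r^2 times it, then the intrinsics apply), "world_to_cam" (4x4, takes a point from world to camera coordinates); the wrist camera has in their place "tool_from_camera" (4x4, takes a point from camera to tool coordinates, whose origin is the TCP and whose axes are the flange's). Camera axes: x right, y down, z forward; pixel columns grow to the right and rows downward; lengths in m; the calibration is good to about 2 mm. A picture is of the moment at which its call begins: read the wrist's pose just before it. There is no depth.
- manip.sign_off(): hands the job in; it is judged then, once.
Trained networks look in the newest picture that a camera, given by its name, has taken for a name from the list of things; names that differ only in an ending like _2 or _b are one class to them, and where a whole thing is asked for, a point or a joint stands for the part that bears it (a point fixed in the world has none). Each returns a list of dicts, best first, with "confidence" (0 to 1); they miss things now and then, are a little off and sometimes report something else, mostly with a low value. They report only what shows in the picture. A call takes as long as a camera call.
- manip.spot_in(label, camera): "xyz" ([x, y, z] in m, in world coordinates, good to about 4 mm: the middle of the surface that is visible of it).
- manip.mark_of(label, camera): "xyz" ([x, y, z] in m, in world coordinates, good to about 4 mm: a listed point, or the origin of a listed thing).
The state is a dict: "t": time; "q": joint angles; "qd": joint speeds; "tau": joint torques, N m; "tcp_pos": TCP position; "tool_rot": TCP orientation; "force": force on the tool from outside, world axes, zero at the start; "ft_torque": the same for the moment, N m; "finger_gap": opening from 0.0 (shut) to 1.0 (fully open); "gripper_force": force on a finger pad.
Only numpy, scipy, OpenCV 4.12 (cv2) and the standard library are available. Lean on these libraries where they do the work, as an engineer would, in place of code of your own. Each camera call takes 0.05 s, during which the arm holds its last target. There are 200 camera calls.

## Working session

There is one attempt and no reset: what is moved stays moved. The work goes in short steps, Python scripts to look and compute and a tool call to move; the robot and the scene stay as the last step left them, time stands still between calls to the robot, and variables do not carry over. Pictures are saved under pics/ and viewed, at most 10 in all, crops included, and the job is handed in when it is done.

Besides the shell and the picture viewer there is one more tool, called in YAML: its name, and indented under it one key for each argument. move_arm: Moves the arm, as the interface text tells. Its arguments: {"type":"object","properties":{"increments":{"type":"array","items":{"type":"array","items":{"type":"array","items":{"type":"number"}}}},"newtons":{"type":"number"}},"required":["increments"]}

```bash
mkdir -p pics
cat > h.py <<'E'
from station import manip
import cv2, numpy as np
def snap(n,f):
    s=manip.snapshot(n); cv2.imwrite('pics/'+f,s['img'][:,:,::-1]); return s
E
python3 - <<'E'
from h import *
a=snap('scene','a.png');b=snap('top','b.png')
cv2.imwrite('pics/ab.png',cv2.resize(np.hstack([a['img'],b['img']])[:,:,::-1],(800,300)))
for c in ('scene','top'):
  for l in ['slide_red_mid','slide_red_label','slide_purple_mid','slide_purple_label','slide_blue_mid','slide_blue_label','tube_red_mid','tube_purple_mid','tube_blue_mid','rack','reader','reading_spot','tube_well','bottle_mid']:
    print(c,l,[(np.round(d['xyz'],3).tolist(),round(d['confidence'],2)) for d in manip.mark_of(l,c)[:2]])
s=manip.sense();print(s['t'],s['tcp_pos'],s['tool_rot'])
E
```

```text
scene slide_red_mid [([0.517, 0.225, 0.043], 0.59)]
scene slide_red_label [([0.536, 0.243, 0.045], 0.79)]
scene slide_purple_mid [([0.574, 0.166, 0.039], 0.72), ([0.534, 0.243, 0.046], 0.53)]
scene slide_purple_label [([0.55, 0.154, 0.039], 0.69), ([0.5, -0.21, -0.0], 0.44)]
scene slide_blue_mid [([0.624, 0.127, 0.038], 0.62)]
scene slide_blue_label [([0.644, 0.149, 0.042], 0.75)]
scene tube_red_mid [([0.532, 0.425, 0.053], 0.48)]
scene tube_purple_mid [([0.543, -0.301, 0.057], 0.57)]
scene tube_blue_mid [([0.434, 0.433, 0.051], 0.44)]
scene rack [([0.568, 0.175, 0.003], 0.73)]
scene reader [([0.498, -0.211, -0.004], 0.94)]
scene reading_spot [([0.501, -0.209, 0.066], 0.7)]
scene tube_well [([0.54, -0.306, 0.028], 0.89), ([0.502, -0.209, 0.068], 0.56)]
scene bottle_mid [([0.772, -0.073, 0.06], 0.58)]
top slide_red_mid [([0.52, 0.228, 0.042], 0.74)]
top slide_red_label [([0.536, 0.248, 0.045], 0.74)]
top slide_purple_mid [([0.572, 0.175, 0.038], 0.58)]
top slide_purple_label [([0.556, 0.158, 0.043], 0.62)]
top slide_blue_mid [([0.624, 0.124, 0.036], 0.46)]
top slide_blue_label [([0.644, 0.149, 0.041], 0.79)]
top tube_red_mid [([0.528, 0.426, 0.051], 0.56)]
top tube_purple_mid [([0.541, -0.303, 0.052], 0.63), ([0.434, 0.429, 0.048], 0.58)]
top tube_blue_mid [([0.433, 0.431, 0.051], 0.4)]
top rack [([0.435, 0.432, 0.05], 0.66), ([0.566, 0.174, 0.0], 0.61)]
top reader [([0.501, -0.209, -0.001], 0.92)]
top reading_spot [([0.498, -0.212, 0.07], 0.8)]
top tube_well [([0.555, 0.155, 0.043], 0.59), ([0.537, -0.302, 0.032], 0.57)]
top bottle_mid [([0.767, -0.068, 0.062], 0.6), ([0.539, -0.298, 0.053], 0.36)]
1.5 [ 0.21774407 -0.58583433  0.23133346] [ 9.84217505e-01  1.76962999e-01 -3.13962748e-06  2.46169530e-05]
```

View pics/b.png

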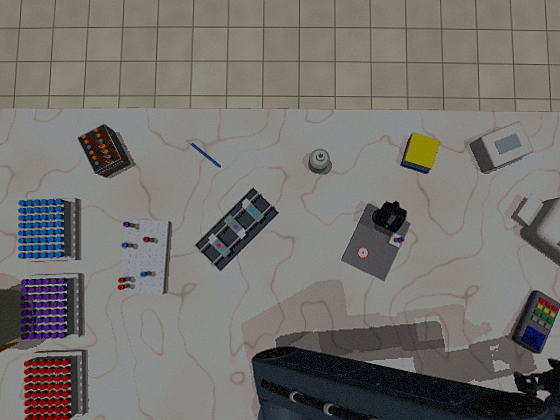

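View pics/a.png

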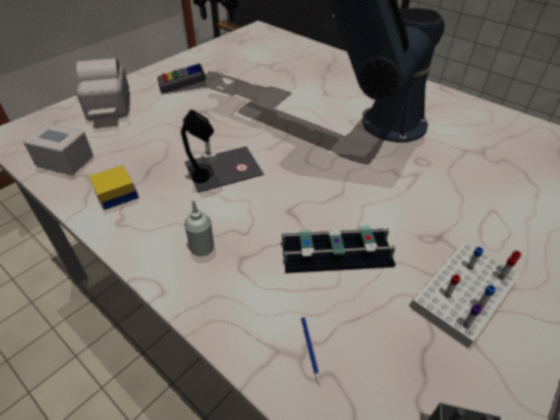

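move_arm:
  increments:
    - [[-1,0.018,0.038,0.003,1.3],[-1,0.018,0.038,0.003,1.3],[-1,0.018,0.038,0.003,1.3],[-1,0.018,0.038,0.003,1.3],[-1,0.018,0.038,0,1.3],[-1,0.018,0.038,0,1.3],[-1,0.018,0.038,0,1.3],[-1,0.018,0.038,0,1.3]]
  newtons: 30

```text
t: 2.3
tcp_pos: [0.3623, -0.2804, 0.2436]
tool_rot: [0.964, 0.266, 0.0, 0.0]
force: [1.0, 0.0, 0.6]
finger_gap: 1.001
gripper_force: 0.0
```

move_arm:
  increments:
    - [[-1,0.018,0.038,0,1.3],[-1,0.018,0.038,0,1.3],[-1,0.018,0.038,0,1.3],[-1,0.018,0.038,0,1.3],[-1,0.018,0.038,0,1.3],[-0.5,0.018,0.038,0,1.3],[-0.2,0.018,0.038,0,1.3],[-0.2,0.018,0.038,0,1.3]]

```text
t: 3.1
tcp_pos: [0.5064, 0.0239, 0.2436]
tool_rot: [0.936, 0.352, 0.0, 0.0]
force: [1.1, -0.4, 0.3]
finger_gap: 0.6
gripper_force: 0.0
```

move_arm:
  increments:
    - [[-0.2,0.017,0.037,-0.01,1.2],[-0.2,0.017,0.037,-0.01,1.2],[-0.2,0.017,0.037,-0.01,1.2],[-0.2,0.016,0.037,-0.01,1.2],[-0.2,0,0,0,0],[-0.2,0,0,0,0]]

```text
t: 3.7
tcp_pos: [0.5724, 0.1708, 0.2028]
tool_rot: [0.92, 0.392, -0.001, 0.0]
force: [-0.8, 0.4, -0.9]
finger_gap: 0.6
gripper_force: 0.0
```

Run:
```python
from h import *
s=manip.sense();print(s['t'],s['tcp_pos'],s['tool_rot'],s['finger_gap'],s['q'])
w=snap('wrist','w1.png'); print(w['tool_from_camera'].round(3))
for l in ['slide_red_mid','slide_red_label','slide_purple_mid','slide_purple_label','slide_blue_mid','slide_blue_label']:
    print(l,[(np.round(d['xyz'],3).tolist(),round(d['confidence'],2)) for d in manip.mark_of(l,'wrist')[:2]])
```

```text
3.7 [0.57238568 0.17082585 0.20276046] [ 9.20169102e-01  3.91520609e-01 -6.59698115e-04  3.91123020e-05] 0.6002320625530798 [ 1.03351717e-01  5.24082429e-01  1.53261858e+00 -5.23622616e-04
  1.08612955e+00  8.69825019e-01]
[[-0.001 -0.946 -0.323  0.083]
 [ 1.    -0.001  0.     0.   ]
 [-0.001 -0.323  0.946 -0.143]
 [ 0.     0.     0.     1.   ]]
slide_red_mid [([0.518, 0.224, 0.042], 0.56)]
slide_red_label [([0.536, 0.24, 0.042], 0.78)]
slide_purple_mid [([0.572, 0.178, 0.046], 0.82)]
slide_purple_label [([0.551, 0.157, 0.043], 0.84)]
slide_blue_mid [([0.625, 0.129, 0.042], 0.74)]
slide_blue_label [([0.643, 0.146, 0.043], 0.82)]
```

View pics/w1.png

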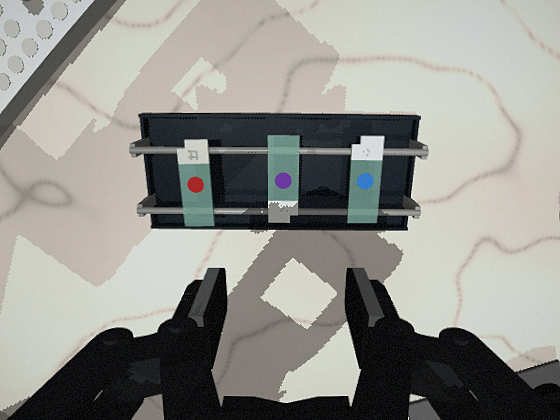

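The wrist picture shows the purple dot at (283,181), with the frosted end below it at about (283,210). The other two slides are frosted at their upper ends. I'll back-project the dot.

```bash
cat >> h.py <<'E'
from scipy.spatial.transform import Rotation as R
def wpix(w,s,uv,z):
    K=np.array([[w['fx'],0,w['cx']],[0,w['fy'],w['cy']],[0,0,1]])
    n=cv2.undistortPoints(np.array([[uv]],float),K,np.array([w['k1'],0,0,0.]))[0,0]
    T=np.eye(4);T[:3,:3]=R.from_quat(s['tool_rot']).as_matrix();T[:3,3]=s['tcp_pos']
    T=T@w['tool_from_camera'];d=T[:3,:3]@np.r_[n,1];o=T[:3,3];return o+d*(z-o[2])/d[2]
E
python3 - <<'E'
from h import *
s=manip.sense();w=manip.snapshot('wrist');im=w['img'].astype(int)
r,g,b=im[...,0],im[...,1],im[...,2]
m=((b-g>40)&(r-g>10)&(b>r)).astype(np.uint8);m[:150]=0;m[230:]=0;m[:,:250]=0;m[:,320:]=0
y,x=np.nonzero(m);print(len(x),x.mean(),y.mean());print(wpix(w,s,(x.mean(),y.mean()),.043))
for uv in [(268,135),(298,135),(269,201),(298,201),(283,200),(283,222),(195,184),(365,181)]:print(uv,wpix(w,s,uv,.043).round(4))
cv2.imwrite('pics/c.png',cv2.resize(w['img'][120:240,220:350,::-1],None,fx=4,fy=4))
E
```

```text
206 281.02912621359224 179.23300970873785
[0.57363389 0.17482883 0.043     ]
(268, 135) [0.592  0.2089 0.043 ]
(298, 135) [0.6096 0.1918 0.043 ]
(269, 201) [0.5526 0.1682 0.043 ]
(298, 201) [0.5706 0.1508 0.043 ]
(283, 200) [0.5619 0.1604 0.043 ]
(283, 222) [0.5477 0.1459 0.043 ]
(195, 184) [0.518  0.2231 0.043 ]
(365, 181) [0.6239 0.124  0.043 ]
```

View pics/c.png

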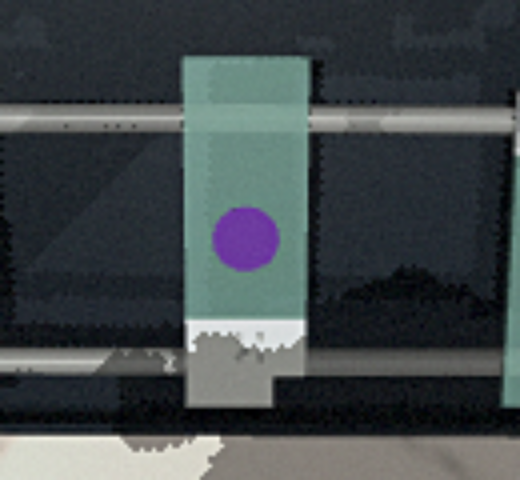

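Centre is (0.5735, 0.175), the slide axis lies along tool x, and the notch is at the lower right of the frosted end. Descending.

move_arm:
  increments:
    - [[-0.2,0.003,0.006,-0.03,0],[-0.2,0,0,-0.035,0],[-0.2,0,0,-0.035,0],[-0.2,0,0,-0.03,0],[-0.2,0,0,-0.023,0],[-0.2,0,0,-0.015,0],[-0.2,0,0,-0.014,0],[-0.2,0,0,0,0]]

```text
t: 4.9
tcp_pos: [0.5749, 0.1759, 0.02]
tool_rot: [0.921, 0.39, -0.001, -0.0]
force: [-0.3, -0.3, -0.2]
finger_gap: 0.601
gripper_force: 0.0
```

move_arm:
  increments:
    - [[0.1,0,0,0,0],[0.3,0,0,0,0],[0.6,0,0,0,0],[1,0,0,0,0],[1,0,0,0,0],[1,0,0,0,0],[1,0,0,0,0]]
  newtons: 30

```text
t: 5.6
tcp_pos: [0.5767, 0.1763, 0.0225]
tool_rot: [0.921, 0.391, 0.001, 0.0]
force: [-0.4, -0.1, 7.0]
finger_gap: 0.295
gripper_force: 29.6
```

move_arm:
  increments:
    - [[1,0,0,0.005,0],[1,0,0,0.015,0],[1,0,0,0.025,0],[1,0,0,0.03,0],[1,0,0,0.03,0],[1,0,0,0.025,0],[1,0,0,0,0]]

```text
t: 6.3
tcp_pos: [0.5783, 0.1766, 0.1561]
tool_rot: [0.921, 0.391, 0.004, 0.001]
force: [0.4, -0.4, -0.2]
finger_gap: 0.291
gripper_force: 29.5
```

Run:
```python
from h import *
s=manip.sense();print(s['t'],s['tcp_pos'],s['tool_rot'],s['force'],s['ft_torque'],s['finger_gap'],s['q'])
w=snap('wrist','w2.png')
for l in ['slide_purple_mid','slide_purple_label']:
    print(l,[(np.round(d['xyz'],3).tolist(),round(d['confidence'],2)) for d in manip.mark_of(l,'wrist')[:2]])
```

```text
6.3 [0.57832054 0.1766193  0.15612347] [0.92051102 0.39069135 0.0042607  0.00125384] [ 0.40781335 -0.39332141 -0.17431559] [0.00924147 0.00198697 0.02183989] 0.2914705927879586 [1.11776500e-01 5.89292203e-01 1.56192450e+00 3.64175562e-05
 9.81493252e-01 8.79779327e-01]
slide_purple_mid [([0.575, 0.178, 0.178], 0.77), ([0.641, 0.146, 0.043], 0.58)]
slide_purple_label [([0.556, 0.154, 0.179], 0.72)]
```

View pics/w2.png

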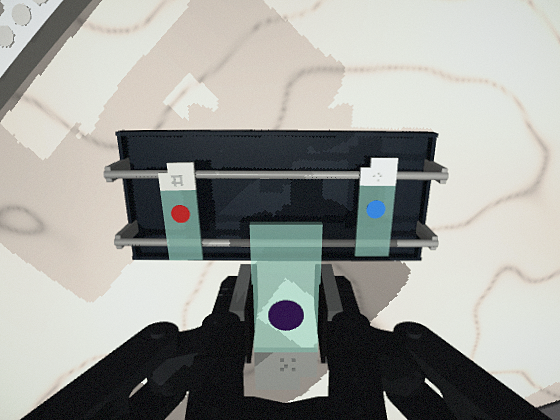

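Held at 25 mm opening, and the notch is at the lower right. Now carrying it, turned by +110°.

move_arm:
  increments:
    - [[1,-0.004,-0.012,0,4],[1,-0.006,-0.02,0,7],[1,-0.006,-0.02,0,8],[1,-0.006,-0.02,0,8],[1,-0.006,-0.02,0,8],[1,-0.006,-0.02,0,8],[1,-0.006,-0.02,0,8],[1,-0.006,-0.02,0,8]]

```text
t: 7.25
tcp_pos: [0.5282, 0.0236, 0.1498]
tool_rot: [0.607, 0.795, -0.001, -0.002]
force: [-0.0, 0.3, 0.0]
finger_gap: 0.288
gripper_force: 29.5
```

move_arm:
  increments:
    - [[1,-0.006,-0.02,0,8],[1,-0.006,-0.02,0,8],[1,-0.006,-0.02,0,8],[1,-0.006,-0.02,0,8],[1,-0.006,-0.02,0,8],[1,-0.006,-0.02,0,7],[1,-0.006,-0.02,0,4],[1,-0.006,-0.02,0,0]]

```text
t: 8.05
tcp_pos: [0.4803, -0.1361, 0.1499]
tool_rot: [0.207, 0.978, 0.001, -0.002]
force: [0.3, -0.0, -0.6]
finger_gap: 0.289
gripper_force: 29.5
```

move_arm:
  increments:
    - [[1,-0.007,-0.02,0,0],[1,-0.007,-0.02,-0.005,0],[1,0,-0.019,-0.01,0],[1,0,-0.01,-0.015,0],[1,0,0,0,0],[1,0,0,0,0]]

```text
t: 8.65
tcp_pos: [0.4667, -0.204, 0.1203]
tool_rot: [0.208, 0.978, 0.001, -0.002]
force: [0.1, 0.5, 1.0]
finger_gap: 0.285
gripper_force: 29.5
```

Run:
```python
from h import *
s=manip.sense();print(s['t'],s['tcp_pos'],s['tool_rot'],s['finger_gap'],s['gripper_force'])
w=snap('wrist','w3.png');snap('top','t3.png');snap('scene','s3.png')
for c in ('wrist','top','scene'):
  for l in ['slide_purple_mid','slide_purple_label','reading_spot','tube_well']:
    print(c,l,[(np.round(d['xyz'],3).tolist(),round(d['confidence'],2)) for d in manip.mark_of(l,c)[:2]])
```

```text
8.65 [ 0.46668436 -0.20402207  0.12029935] [ 2.08329031e-01  9.78056999e-01  8.50178717e-04 -1.67261870e-03] 0.2852896832581071 29.53428089618683
wrist slide_purple_mid [([0.466, -0.201, 0.142], 0.57)]
wrist slide_purple_label [([0.494, -0.214, 0.141], 0.77)]
wrist reading_spot []
wrist tube_well []
top slide_purple_mid [([0.521, 0.226, 0.043], 0.42)]
top slide_purple_label []
top reading_spot [([0.518, 0.231, 0.043], 0.75), ([0.497, -0.211, 0.069], 0.56)]
top tube_well [([0.539, -0.305, 0.028], 0.88), ([0.639, 0.149, 0.041], 0.59)]
scene slide_purple_mid [([0.47, -0.211, 0.137], 0.62), ([0.492, -0.217, 0.136], 0.55)]
scene slide_purple_label [([0.494, -0.215, 0.136], 0.59)]
scene reading_spot [([0.501, -0.21, 0.069], 0.62), ([0.499, -0.207, -0.0], 0.36)]
scene tube_well [([0.57, 0.177, 0.002], 0.54)]
```

View pics/w3.png

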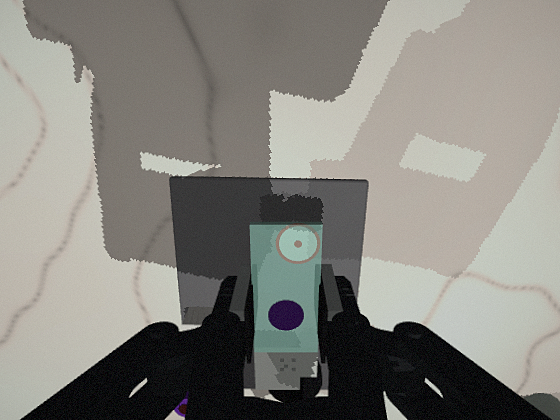

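The picture shows the slide still square in the fingers, dot at (286,315) and label at about (287,370), with the aiming ring seen through the glass at (298,244).

Run:
```python
from h import *
s=manip.sense();w=manip.snapshot('wrist')
print('ring',wpix(w,s,(298,244),.006)[:2]);z=s['tcp_pos'][2]+.0215
for uv in [(286,315),(287,371)]+[(250,225),(322,224),(254,351),(318,352)]: print(uv,wpix(w,s,uv,z)[:2])
```

```text
ring [ 0.50346294 -0.21072719]
(286, 315) [ 0.47019758 -0.20617328]
(287, 371) [ 0.49580254 -0.21713293]
(250, 225) [ 0.43061213 -0.20247374]
(322, 224) [ 0.4406515  -0.17905954]
(254, 351) [ 0.48084231 -0.22516206]
(318, 352) [ 0.49192642 -0.20159908]
```

move_arm:
  increments:
    - [[1,0.003,0.002,-0.01,0],[1,0.003,0.003,-0.015,0],[1,0,0,-0.018,0],[1,0,0,-0.015,0],[1,0,0,-0.008,0],[1,0,0,-0.004,0],[1,0,0,0,0],[1,0,0,0,0]]

```text
t: 10.25
tcp_pos: [0.4741, -0.2, 0.0516]
tool_rot: [0.208, 0.978, -0.0, 0.0]
force: [-0.4, -0.3, -0.9]
finger_gap: 0.293
gripper_force: 29.5
```

Run:
```python
from h import *
s=manip.sense();print(s['t'],s['tcp_pos'],s['qd'].round(4),s['finger_gap'],s['gripper_force'],s['force'])
a=manip.snapshot('wrist');b=manip.snapshot('scene');t=manip.snapshot('top')
cv2.imwrite('pics/f.png',np.hstack([a['img'][150:420,100:460],cv2.resize(b['img'][90:225,150:300],(400,360))[:270]])[:,:,::-1])
for c in ('wrist','top','scene'):
  for l in ['slide_purple_mid','slide_purple_label','reading_spot','tube_purple_mid','slide_red_mid','slide_blue_mid','bottle_mid']:
    print(c,l,[(np.round(d['xyz'],3).tolist(),round(d['confidence'],2)) for d in manip.mark_of(l,c)[:1]])
```

```text
10.25 [ 0.47405528 -0.20002985  0.05162199] [-0.0012 -0.0102 -0.0016  0.0009  0.0003 -0.002 ] 0.2932917057075994 29.53648030757904 [-0.41623727 -0.29738298 -0.91521331]
wrist slide_purple_mid [([0.477, -0.199, 0.074], 0.93)]
wrist slide_purple_label [([0.501, -0.214, 0.072], 0.62)]
wrist reading_spot []
wrist tube_purple_mid []
wrist slide_red_mid []
wrist slide_blue_mid []
wrist bottle_mid []
top slide_purple_mid []
top slide_purple_label [([0.534, 0.248, 0.041], 0.73)]
top reading_spot [([0.495, -0.211, 0.072], 0.86)]
top tube_purple_mid [([0.538, -0.299, 0.052], 0.47)]
top slide_red_mid [([0.52, 0.23, 0.044], 0.8)]
top slide_blue_mid [([0.621, 0.124, 0.038], 0.61)]
top bottle_mid [([0.768, -0.07, 0.062], 0.92)]
scene slide_purple_mid [([0.48, -0.21, 0.07], 0.45)]
scene slide_purple_label [([0.5, -0.213, 0.07], 0.56)]
scene reading_spot [([0.502, -0.209, 0.069], 0.84)]
scene tube_purple_mid [([0.546, -0.307, 0.054], 0.58)]
scene slide_red_mid [([0.514, 0.224, 0.044], 0.56)]
scene slide_blue_mid [([0.624, 0.126, 0.037], 0.66)]
scene bottle_mid [([0.771, -0.068, 0.059], 0.77)]
```

View pics/f.png

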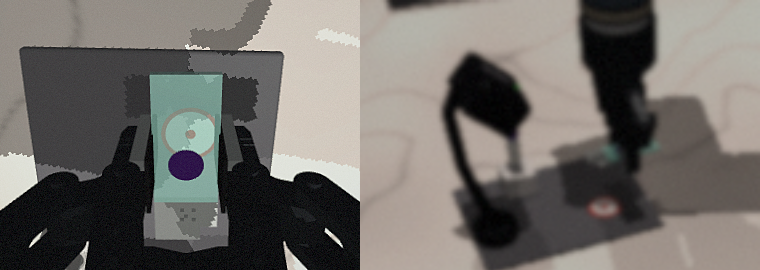

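The slide is held level. The label at (0.5005, -0.213, 0.072) is within about 4 mm of the reading spot, and the frosted end points at the gooseneck. Handing in.

```bash
python3 -c "
from station import manip
print(manip.sign_off())"
```

```text
the job is handed in; nothing more can be done
None
```

I picked up the purple-dot slide, which matches the purple-capped tube in the reader's well. I handed the job in at about 10 s with the slide still held level. By the camera estimates its label was about 4 mm from the reading spot and 72 mm up, with the frosted end towards the gooseneck. The hand-in returned no verdict.

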